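Wedge a sprung hold-down open, slide an offcut under its pad, release it

ROBOT

A 6-joint arm with a two-finger parallel gripper is mounted at the origin on a cart in front of the work surface, level with it; the furniture and walls round the work are solid. World frame = base frame: x ahead of the robot, y to its left, z up, the work surface at z = 0. Lengths are in m, angles in rad, forces in N, time in s.
With the tool pointing down it reaches from about 0.35 to 0.975 m from the base axis. Payload 7.1 kg.
Tool frame: the origin (TCP) lies midway between the tips of the shut fingers; the grasp point (between the pads) lies 19 mm behind it; z points along the fingers, x is the direction in which the jaws open and shut, and the axes are right-handed (so a half turn about z gives the same grasp; the last joint's range is limited). The gripper opens to 88 mm and grips with 3 to 60 N. Pads are 20 mm wide; open, the fingers measure 115 mm over their backs; the gripper's body (75 mm by 178 mm) begins 61 mm behind the grasp point.
Start: joints at [1.182, 0.423, 1.63, -0, 1.089, -0.019], TCP at [0.226, 0.583, 0.223] pointing down, gripper open.
Joint ranges: [-3, 3], [-0.9, 2.11], [0.09, 2.58], [-1.31, 4.45], [0.11, 2.69], [-2.54, 2.54]. Speed limits (rad/s): [2.39, 2.39, 3.01, 3.14, 3.14, 3.14].

INTERFACE

Orientations are given as a unit quaternion [w, x, y, z].
In Python, from station import move_pose, movel, movej, command_gripper, wait, inverse_kinematics, read_camera, camera_info, MotionError, job_done, get_time, get_joint_pos, get_qvel, get_effort, get_tcp_pos, get_ee_rot, get_ft_force, get_ft_torque, get_grip_width gives the robot as it stands. Calls block until the motion is done:
- move_pose(position, orientation): joint-space move of the TCP to a pose.
- movel(position, frame=None, v=0.15, until_force=None): straight line of the TCP; frame=None keeps the orientation; v is the mean speed in m/s. With until_force (N) it stops when the force on the tool has changed by that much, and returns True; else False.
- movej(angles): joint-space move.
- command_gripper(opening): opening from 0.0 (shut) to 1.0 (fully open); the grip force is fixed at half the most; returns when the fingers have stopped.
- wait(seconds).
- inverse_kinematics(position, orientation): joint angles nearest the present ones, or None.
- read_camera(name): name is "scene" or "top" or "wrist"; returns the picture (384x512x3 uint8, red, green, blue); there is no depth.
- camera_info(name): a dict with "intrinsics" (3x3 intrinsics, pixels), "T" (4x4, takes a point from camera to world coordinates); the wrist camera has in their place "tool_from_camera" (4x4, takes a point from camera to tool coordinates, whose origin is the TCP and whose axes are the tool frame's). Camera axes: x right, y up, looking along -z (the intrinsics and any distortion apply to the point x, -y, -z); pixel columns grow to the right and rows downward; lengths in m; the calibration is good to about 2 mm. The wrist camera is an equidistant fisheye: a pixel r from the principal point sees the ray r / f radians off the axis. A picture is of the moment at which its call begins: read the wrist's pose just before it. camera_info takes no time and is no camera call.
A pose or a line that the arm cannot do raises MotionError and nothing moves.
- job_done(): hands the job in, once; it reports no verdict.
Readings, each from a call of its own:
- get_time(): time.
- get_joint_pos(): joint angles.
- get_qvel(): joint speeds.
- get_effort(): joint torques, N m.
- get_tcp_pos(): TCP position.
- get_ee_rot(): TCP orientation.
- get_ft_force(): force on the tool from outside, world axes, zero at the start.
- get_ft_torque(): the same for the moment, N m.
- get_grip_width(): opening from 0.0 (shut) to 1.0 (fully open).
Only numpy, scipy, OpenCV 4.12 (cv2) and the standard library are available. Lean on these libraries where they do the work, as an engineer would, in place of code of your own. Each camera call takes 0.05 s, during which the arm holds its last target.

TASK

Get the pine offcut clamped under the blue sprung arm of the hold-down: drive the wooden wedge along its channel until it alone props the arm fully up, slide the offcut in under the pad, centred and square, until it butts against the front rail, then draw the wedge back out, clear of the arm, so that the arm comes down and grips the offcut. Raise the arm only with the wedge, never with the gripper, and leave the other things on the bench where they are.

Things in the scene. Friction and masses are not known exactly. Their poses are not given: they have to be found in the camera images.
- clamp: The hold-down, fixed to the bench (place and yaw vary). Origin on the bench top; +x runs along its blue arm from the free front end back to the pivot, +y across it, z up. Two light-wood rails (12 wide, 10 high, y -50 to +120 mm) are centred at x = 21 and 69 mm. Pivot block behind them: x 75 to 150, y -40 to 40 mm, 56 mm tall. All offsets 'in the clamp frame' are from this origin.
- clamp_arm (a joint): Angle (rad) of the blue sprung arm, 26 wide, 14 thick, over y = 0 from x = -22 to its pivot at x = 120, z = 37 mm in the clamp frame. 0 shut (top 44 mm up); about 0.21 propped on the wedge's flat top (front end 78 mm up); about 0.06 with the pad on the offcut. A spring presses it down: about 2.5 N at the pad, 5 N at the ball.
- pad (a point): Centre of the foot of the round black pad (20 mm across) under the arm's front end, at x = -12, y = 0 mm in the clamp frame; 10 mm above the bench when shut, about 37 mm when propped open. Moves with the arm.
- stop (a point): Middle of the front face of the front rail (x = 15, y = 0, z = 5 mm in the clamp frame): the stop that the offcut's leading end must butt against.
- channel (a point): Point on the bench top midway between the rails (x = 45, y = 0 mm in the clamp frame), in the 36 mm wide channel that guides the wedge along the clamp's y. Straight above it a steel ball under the arm rides on the wedge; its lowest point is 21 mm up when the arm is shut.
- wedge: Loose brown wooden wedge, 0.1 kg, 175 long (its y), 32 wide (its x); origin on its underside. Tip (10 mm high) at y = -90, ramp up to 37 mm at y = -13, then a flat top to the square tail at y = 85. Starts in the channel on the clamp's +y side, parallel to it, tip towards the arm. Clear of the arm when its origin is beyond y = 115 mm in the clamp frame.
- tail (a point): Centre of the wedge's square tail face (32 wide, 37 high), the end away from the arm. Push low on it along the clamp's -y (5 to 15 N), or grip the last 45 mm across its 32 mm width, above the 10 mm rails. The ball is on the flat top, and the wedge stays by itself, when the wedge's origin is between y = 9 and -70 mm in the clamp frame.
- board: The workpiece: loose pale pine offcut with a pencilled cross on top, 70 (its x) x 30 (its y) x 18 mm thick, lying flat, about 40 g; origin at the centre of its underside. Starts in front of the arm (clamp's -x side), askew. Finally its long side lies along the arm and its origin is at x = -20, y = 0 mm in the clamp frame; either end may lead.
- tea_glass: clear glass tumbler with a pale drink, 85 mm across, 90 mm tall; origin at the centre of its underside. Bystander, loose.
- wax_tin: open round tin of yellow wax, 61 mm across, 18 mm tall; origin at the centre of its underside. Bystander, loose.
- stone_box: closed dark wooden oilstone box, 74 x 178 x 50 mm; origin at the centre of its underside. Bystander, loose.
- chisel_a: light-handled carving chisel lying flat, 178 x 152 x 34 mm over all (it lies across the diagonal); origin under its middle. Bystander, loose.
- chisel_b: dark-handled carving chisel lying flat, 41 x 198 x 31 mm over all; origin under its middle. Bystander, loose.

How it is judged:
By the outcome, as a careful person would: the job done as asked, in the order asked, and still so for the second after the job is handed in, with the robot touching nothing.
It also fails if it takes over 72 s, if anything falls off the work surface, if the arm or the gripper's body presses on something with over 40 N, if the wrist force passes 120 N, or if a joint passes its speed limit or range.

## Working session

There is one attempt and no reset: what is moved stays moved. The work goes in short steps, each a Python script; the robot and the scene stay as the last script left them, time stands still between calls to the robot, and variables do not carry over. Pictures are saved under pics/ and viewed, and the job is handed in when it is done.

```bash
ls; mkdir -p pics
python3 - <<'E'
from station import *
import cv2
print(get_time(),get_tcp_pos(),get_ee_rot(),get_joint_pos())
for n in ["scene","top","wrist"]:
    im=read_camera(n); cv2.imwrite(f"pics/{n}0.png",im[:,:,::-1])
    print(n,camera_info(n))
E
```

```text
pics
0.0 [0.22567099 0.58225055 0.22192558] [ 4.13954217e-04  8.25059991e-01  5.65044647e-01 -6.22125148e-04] [ 1.18198539e+00  4.23815332e-01  1.63066976e+00 -9.47768756e-06
  1.08860206e+00 -1.89853223e-02]
scene {'intrinsics': array([[408.66440364,   0.        , 259.452793  ],
       [  0.        , 408.66440364, 192.29111071],
       [  0.        ,   0.        ,   1.        ]]), 'T': array([[ 0.67388017,  0.5819638 , -0.45519627, -0.14636524],
       [-0.7387898 ,  0.52353102, -0.42438768, -0.62922786],
       [-0.0086689 ,  0.6222808 ,  0.7827461 ,  1.261362  ],
       [ 0.        ,  0.        ,  0.        ,  1.        ]])}
top {'intrinsics': array([[369.83649851,   0.        , 257.66978134],
       [  0.        , 369.83649851, 192.16189535],
       [  0.        ,   0.        ,   1.        ]]), 'T': array([[-0.00334845,  0.98073082, -0.1953352 ,  0.34927802],
       [-0.99991087, -0.00580825, -0.01202129, -0.00149477],
       [-0.01292421,  0.19527753,  0.98066286,  1.18546445],
       [ 0.        ,  0.        ,  0.        ,  1.        ]])}
wrist {'intrinsics': array([[297.31863964,   0.        , 258.15301981],
       [  0.        , 297.31863964, 192.0208811 ],
       [  0.        ,   0.        ,   1.        ]]), 'tool_from_camera': array([[ 9.99997953e-01, -9.63264410e-04,  1.77947691e-03,
        -1.02901365e-05],
       [-3.97199027e-04, -9.55756596e-01, -2.94158412e-01,
        -8.19638644e-02],
       [ 1.98409912e-03,  2.94157103e-01, -9.55755022e-01,
        -1.62017064e-01],
       [ 0.00000000e+00,  0.00000000e+00,  0.00000000e+00,
         1.00000000e+00]])}
```

View pics/scene0.png

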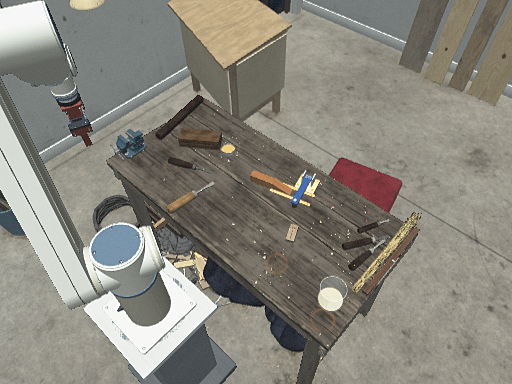

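View pics/top0.png

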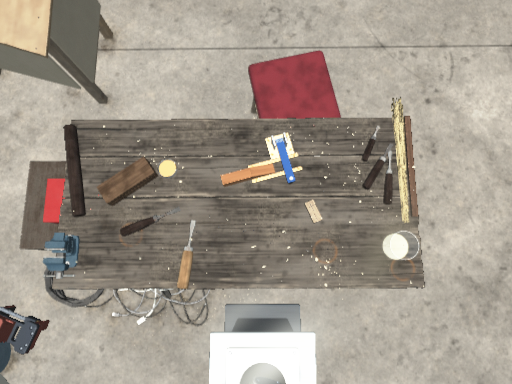

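View pics/wrist0.png

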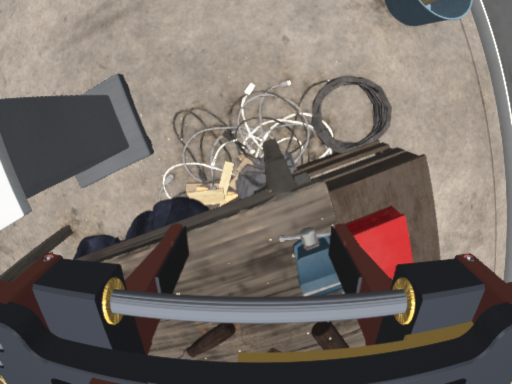

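```bash
cat > h.py <<'E'
from station import *
import numpy as np, cv2
from scipy.spatial.transform import Rotation as R
def q2m(q): return R.from_quat(np.r_[q[1:],q[0]]).as_matrix()
def m2q(M): x=R.from_matrix(M).as_quat(); return np.r_[x[3],x[:3]]
def down(th):
    "tool pointing down, jaw axis x at world angle th"
    x=np.array([np.cos(th),np.sin(th),0]); z=np.array([0,0,-1.]); return m2q(np.c_[x,np.cross(z,x),z])
def pose():
    T=np.eye(4); T[:3,:3]=q2m(get_ee_rot()); T[:3,3]=get_tcp_pos(); return T
def ray(n,uv,T=None):
    ci=camera_info(n); K=ci["intrinsics"]; uv=np.atleast_2d(uv).astype(float)
    a=(uv[:,0]-K[0,2])/K[0,0]; b=(uv[:,1]-K[1,2])/K[1,1]
    if n=="wrist":
        W=T@ci["tool_from_camera"]; r=np.hypot(a,b); s=np.where(r>1e-9,np.sin(r)/np.maximum(r,1e-9),1)
        d=np.c_[a*s,-b*s,-np.cos(r)]
    else:
        W=ci["T"]; d=np.c_[a,-b,-np.ones_like(a)]
    return W[:3,3],d@W[:3,:3].T
def onz(n,uv,z,T=None):
    o,d=ray(n,uv,T); t=(z-o[2])/d[:,2]; return o+t[:,None]*d
def proj(n,P,T=None):
    ci=camera_info(n); K=ci["intrinsics"]; W=(T@ci["tool_from_camera"]) if n=="wrist" else ci["T"]
    c=(np.atleast_2d(P)-W[:3,3])@W[:3,:3]; x,y,z=c[:,0],-c[:,1],-c[:,2]
    if n=="wrist":
        r=np.hypot(x,y); th=np.arctan2(r,z); s=th/np.maximum(r,1e-9); a,b=x*s,y*s
    else: a,b=x/z,y/z
    return np.c_[a*K[0,0]+K[0,2],b*K[1,1]+K[1,2]]
E
python3 - <<'E'
from h import *
print(onz("top",[[281,140],[291,180]],0.044)); print("board,tail",onz("top",[[314,211]],0.018),onz("top",[[222,180]],0.037))
print(onz("top",[[72,122],[416,122],[425,285],[54,290]],0))
p=np.array([0.50,-0.06,0.30]);
for th in (0,np.pi/2,np.pi,-np.pi/2, 0.25,0.25-np.pi): print(th,inverse_kinematics(p,down(th)))
E
```

```text
[[ 0.74827487 -0.06356732  0.044     ]
 [ 0.61525643 -0.0931053   0.044     ]]
board,tail [[ 0.51967371 -0.16613892  0.018     ]] [[0.6182881  0.12629959 0.037     ]]
[[ 0.83386198  0.64733069  0.        ]
 [ 0.82383457 -0.52250624  0.        ]
 [ 0.28932825 -0.50397084  0.        ]
 [ 0.27727694  0.65091332  0.        ]]
0 [-1.43061595e-01  1.53989814e-01  1.81436301e+00 -4.44089210e-16
  1.17323983e+00 -1.43061595e-01]
1.5707963267948966 [-1.43061595e-01  1.53989814e-01  1.81436301e+00 -4.44089210e-16
  1.17323983e+00 -1.71385792e+00]
3.141592653589793 None
-1.5707963267948966 [-1.43061595e-01  1.53989814e-01  1.81436301e+00 -4.44089210e-16
  1.17323983e+00  1.42773473e+00]
0.25 [-1.43061595e-01  1.53989814e-01  1.81436301e+00 -4.44089210e-16
  1.17323983e+00 -3.93061595e-01]
-2.891592653589793 None
```

Run:
```python
from h import *
move_pose([0.56,-0.03,0.25],down(-np.pi/2)); wait(0.2)
T=pose(); np.save("pics/T1.npy",T); im=read_camera("wrist"); cv2.imwrite("pics/wrist1.png",im[:,:,::-1]); im=read_camera("top"); cv2.imwrite("pics/top1.png",im[:,:,::-1])
print(get_time(),T)
```

```text
2.925 [[ 9.76721068e-04 -9.99999523e-01 -1.71938402e-05  5.60063237e-01]
 [-9.99999522e-01 -9.76721673e-04  3.51942720e-05 -2.94757489e-02]
 [-3.52110488e-05  1.71594570e-05 -9.99999999e-01  2.49976823e-01]
 [ 0.00000000e+00  0.00000000e+00  0.00000000e+00  1.00000000e+00]]
```

View pics/wrist1.png

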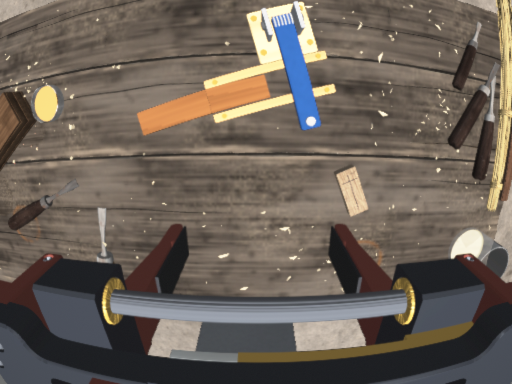

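Run:
```python
from h import *
im=cv2.imread("pics/wrist1.png"); cv2.imwrite("pics/c1.png",cv2.resize(im[0:150,130:350],None,fx=3.6,fy=3.6,interpolation=cv2.INTER_CUBIC))
hsv=cv2.cvtColor(im,cv2.COLOR_BGR2HSV); T=np.load("pics/T1.npy")
for u,v in [(300,85),(175,110),(245,90),(352,190),(225,116),(330,90),(255,25),(255,190)]: print((u,v),hsv[v,u])
```

```text
(300, 85) [108 175 206]
(175, 110) [ 14 153 228]
(245, 90) [ 13 155 210]
(352, 190) [ 15  67 190]
(225, 116) [ 24 143 251]
(330, 90) [ 26  81 255]
(255, 25) [ 27  55 254]
(255, 190) [15 56 91]
```

View pics/c1.png

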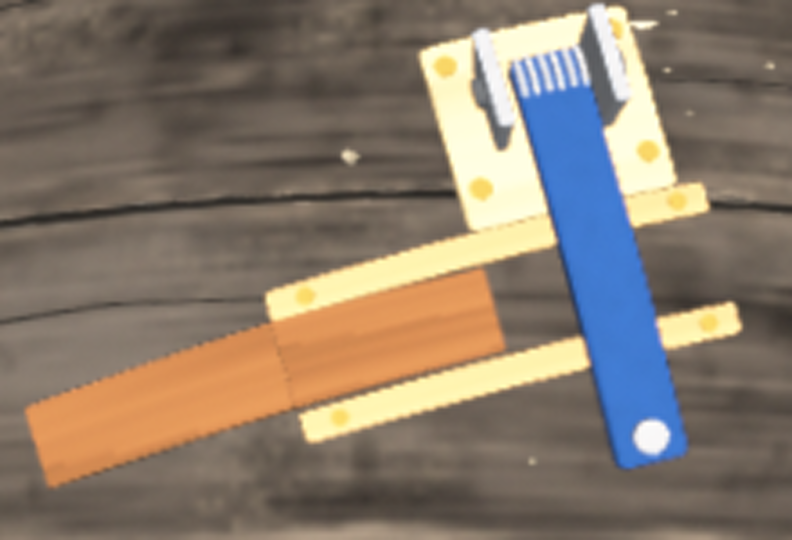

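Run:
```python
from h import *
T=np.load("pics/T1.npy")
def c2(uv): return (np.array(uv)+.5)/3.6-.5+[130,0]
def fit(A,B): # B = R A + t
    a=A-A.mean(0); b=B-B.mean(0); th=np.arctan2((a[:,0]*b[:,1]-a[:,1]*b[:,0]).sum(),(a*b).sum())
    Rm=np.array([[np.cos(th),-np.sin(th)],[np.sin(th),np.cos(th)]]); return th,B.mean(0)-Rm@A.mean(0),Rm
pts=[((311,443),.01,(15,120)),((302,413),.01,(27,120)),((741,328),.01,(15,-50)),((735,302),.01,(27,-50)),
((275,320),.01,(63,120)),((267,293),.01,(75,120)),((709,210),.01,(63,-50)),((703,184),.01,(75,-50)),
((621,468),.044,(-22,13)),((688,452),.044,(-22,-13))]
B=np.array([onz("wrist",c2(p[0]),p[1],T)[0,:2] for p in pts]); A=np.array([p[2] for p in pts])/1e3
th,t,Rm=fit(A[:8],B[:8]); print("clamp",np.degrees(th),t); loc=(B-t)@Rm; print(np.round(1e3*(loc-A),1))
np.savez("clamp.npz",th=th,t=t)
# wedge
w=[((25,409),.037),((50,488),.037),((272,324),.037),((293,407),.037),((486,268),.01),((505,350),.01)]
W=np.array([onz("wrist",c2(p[0]),p[1],T)[0,:2] for p in w]); print("wedge in clamp",np.round(1e3*(W-t)@Rm,1))
# board
im=cv2.imread("pics/wrist1.png"); hsv=cv2.cvtColor(im,cv2.COLOR_BGR2HSV)
sub=hsv[150:230,320:380]; m=((sub[...,2]>150)&(sub[...,1]>25)&(sub[...,1]<130)).astype(np.uint8)
cs,_=cv2.findContours(m,cv2.RETR_EXTERNAL,cv2.CHAIN_APPROX_NONE); c=max(cs,key=cv2.contourArea)[:,0]+[320,150]
P=onz("wrist",c,.018,T)[:,:2]; print(c.min(0),c.max(0)); rr=cv2.minAreaRect((P*1e3).astype(np.float32)); print("board",rr,cv2.boxPoints(rr))
print("board clamp", 1e3*(np.array(rr[0])/1e3-t)@Rm)
cv2.imwrite("pics/c2.png",cv2.resize(im[150:230,300:400],None,fx=6,fy=6,interpolation=cv2.INTER_CUBIC))
```

```text
clamp 15.335344803435465 [ 0.63110839 -0.09160533]
[[-0.  -1. ]
 [-0.1 -1. ]
 [ 1.5  0.8]
 [-0.3  0.6]
 [ 0.7 -1. ]
 [-0.4 -0.9]
 [ 0.2  1.4]
 [-1.5  1. ]
 [ 1.4  0.1]
 [ 1.2  1.7]]
wedge in clamp [[ 60.5 213.6]
 [ 29.4 213.4]
 [ 60.1 116.3]
 [ 29.7 117.4]
 [ 60.7  38.6]
 [ 29.1  39.9]]
[336 166] [368 216]
board ((518.8917846679688, -165.7406768798828), (70.77861785888672, 31.16705894470215), 23.53112030029297) [[ 480.22366 -165.58209]
 [ 492.66702 -194.15741]
 [ 557.55994 -165.89926]
 [ 545.1166  -137.32394]]
board clamp [-127.82750088  -41.81801532]
```

View pics/c2.png

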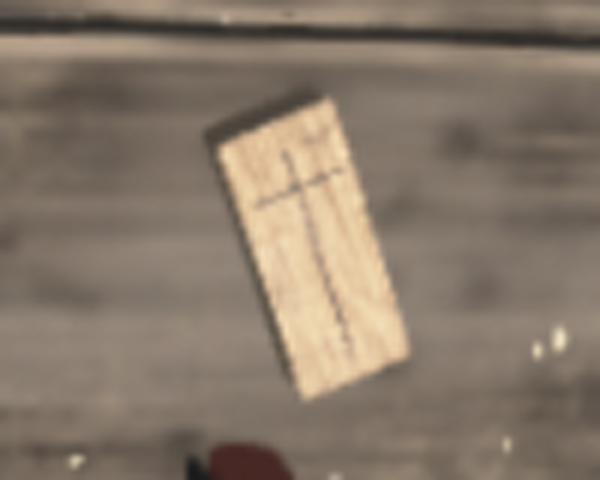

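```bash
cat >> h.py <<'E'
_c=np.load("clamp.npz"); TH=float(_c["th"]); CT=_c["t"]
CR=np.array([[np.cos(TH),-np.sin(TH)],[np.sin(TH),np.cos(TH)]])
def cw(x,y,z): return np.r_[CR@(np.array([x,y])/1e3)+CT, z/1e3]   # clamp mm -> world m
def wc(p): return np.r_[1e3*(np.asarray(p)[:2]-CT)@CR, 1e3*p[2]]
def tilted(th,a):
    "down(th) leaned by a about the jaw axis so that the body goes towards tool +y side"
    M=q2m(down(th)); return m2q(M@R.from_euler('x',a).as_matrix())
def snap(n,f):
    T=pose(); im=read_camera(n); cv2.imwrite(f"pics/{f}.png",im[:,:,::-1]); np.save(f"pics/{f}.npy",T); return T
E
python3 - <<'E'
from h import *
q=down(TH)
command_gripper(0.75)
move_pose(cw(45,200,90),q); print(get_time())
movel(cw(45,200,16),v=0.08,until_force=8); print(wc(get_tcp_pos()),get_ft_force())
T=snap("wrist","w2"); snap("scene","s2")
print(get_time(),get_grip_width())
E
```

```text
4.9
[ 45.45793653 199.94432603  16.46564449] [ 0.14190369 -0.08440447  0.48193899]
6.075 0.7485349600405393
```

View pics/w2.png

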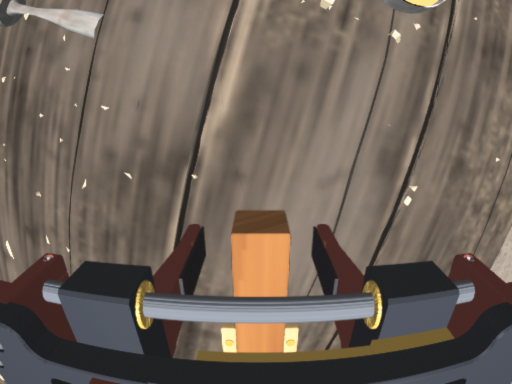

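The wrist view shows the wedge tail centred between the jaws: tail corners at (233,212) and (288,212), finger faces at about 205 and 313. The rails run on either side of it at (229,340) and (291,340). I'll grip it and drive it in.

Run:
```python
from h import *
command_gripper(0.0); print("grip mm",88*get_grip_width(),wc(get_tcp_pos()),get_ft_force())
y0=wc(get_tcp_pos())[1]
r=movel(cw(45,150,16.4),v=0.07,until_force=30); print(r,wc(get_tcp_pos()),CR.T@get_ft_force()[:2],get_ft_force()[2],88*get_grip_width())
if not r:
    r=movel(cw(45,y0-136,16.4),v=0.06,until_force=35); print(r,wc(get_tcp_pos()),CR.T@get_ft_force()[:2],get_ft_force()[2],88*get_grip_width())
snap("wrist","w3"); snap("scene","s3"); print(get_time())
```

```text
grip mm 31.95762451660039 [ 45.11420205 199.98547595  16.0680729 ] [-0.38875799 -0.30824846  1.13723223]
False [ 44.87993545 150.05192201  16.30514681] [-0.11317731 -0.62933386] -1.639415861633231 32.14129478015747
False [44.56447887 63.95853567 16.09827997] [0.30329678 4.08919814] -2.455316500045729 32.10208140707972
9.25
```

View pics/w3.png

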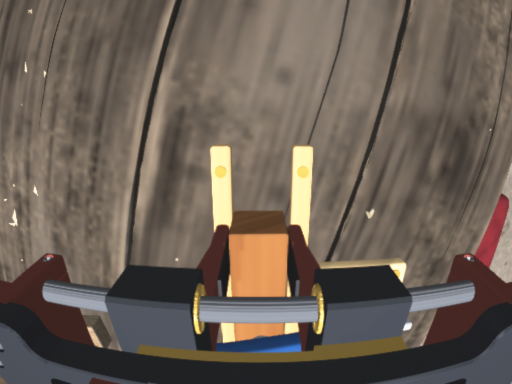

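Run:
```python
import cv2
im=cv2.imread("pics/s3.png"); cv2.imwrite("pics/s3c.png",cv2.resize(im[140:240,230:350],None,fx=5,fy=5,interpolation=cv2.INTER_CUBIC))
```

```text
(no output)
```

View pics/s3c.png

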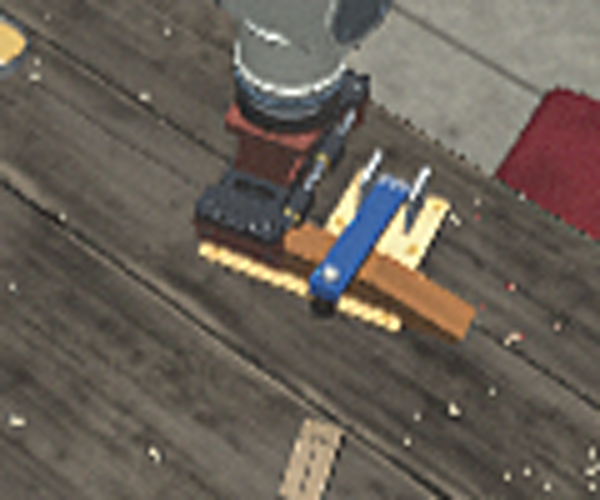

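Tail corners are at (232,212) and (287,212), and the rail ends stick out past the tail. In the scene crop the tip is at (472,315), well past the arm, and the arm is raised. I'll release, check that it holds, then go to the board with the tool leaned back.

```bash
python3 - <<'E'
from h import *
command_gripper(0.6)
p=get_tcp_pos(); movel([p[0],p[1],0.17],v=0.2)
by=np.radians(23.53); bc=np.array([.5189,-.1657]); u=np.array([np.cos(by),np.sin(by)])
q=tilted(by-np.pi/2,np.radians(20)); g=bc-0.022*u
M=q2m(q); print(M)
b=np.r_[g,0.008]
move_pose(b-M[:,2]*0.11,q); print(get_time())
snap("wrist","w4"); snap("scene","s4")
E
python3 - <<'E'
import cv2
im=cv2.imread("pics/s4.png"); cv2.imwrite("pics/s4c.png",cv2.resize(im[140:260,220:360],None,fx=5,fy=5,interpolation=cv2.INTER_CUBIC))
E
```

```text
[[ 3.99229186e-01 -8.61558273e-01  3.13581567e-01]
 [-9.16851164e-01 -3.75152720e-01  1.36544423e-01]
 [-2.77555756e-17 -3.42020143e-01 -9.39692621e-01]]
11.7667
```

View pics/w4.png

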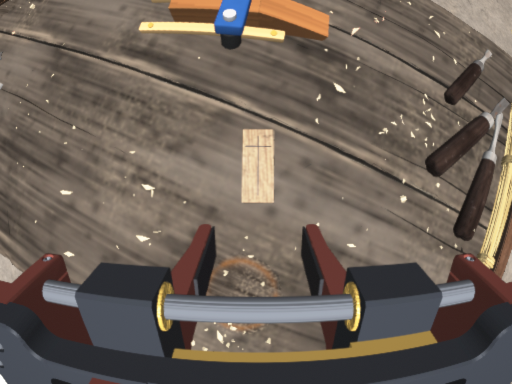

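View pics/s4c.png

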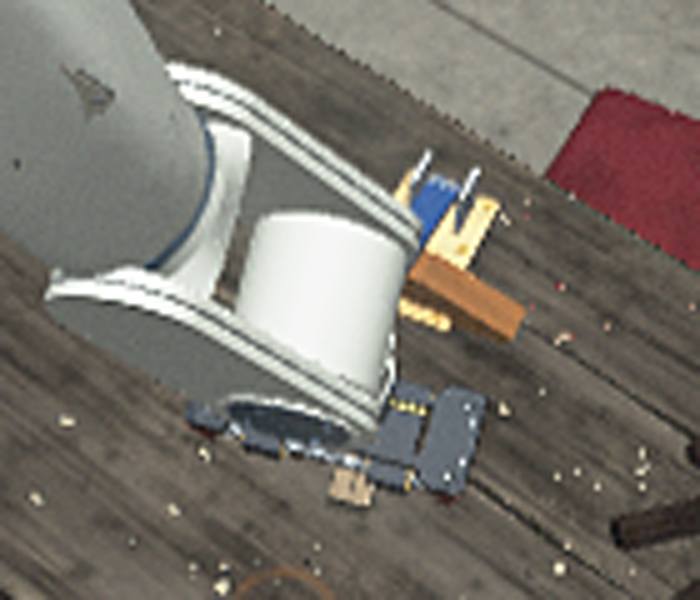

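The board is upright and centred under the camera, spanning (242..274, 129..202), with the jaws either side of that line at 210 and 305. The arm is propped, with its pad visible at (231,40). Next I'll descend, grip and stage the board.

Run:
```python
from h import *
T=np.load("pics/w4.npy"); P=onz("wrist",[[242.5,129],[273.5,129],[273.5,202],[242,202]],.018,T)[:,:2]; print("board corners ctr",P.mean(0),np.linalg.norm(np.diff(P,axis=0),axis=1))
by=np.radians(23.53); bc=np.array([.5189,-.1657]); u=np.array([np.cos(by),np.sin(by)])
q=tilted(by-np.pi/2,np.radians(20)); g=bc-0.022*u
r=movel(np.r_[g,.008],v=0.1,until_force=6); print(r,get_tcp_pos(),get_ft_force())
if not r:
    command_gripper(0.0); print("grip",88*get_grip_width(),get_ft_force(),get_tcp_pos())
    q2=tilted(TH-np.pi/2,np.radians(20))
    r=movel(cw(-75-22,0,8),frame=q2,v=0.08,until_force=15); print(r,wc(get_tcp_pos()),get_ft_force(),88*get_grip_width())
snap("wrist","w5"); print(get_time())
```

```text
board corners ctr [ 0.51908578 -0.16569172] [0.02932424 0.06889137 0.0290057 ]
False [ 0.49879812 -0.17457446  0.0082296 ] [-0.05024885 -0.5536534   0.16252041]
grip 29.78946490299583 [-1.40197036 -0.14964165  5.65706356] [ 0.49884099 -0.17464963  0.00829742]
False [-96.42793637   0.17275459   8.30575715] [1.67330909 2.91471896 5.34224   ] 29.92617437128519
14.6667
```

View pics/w5.png

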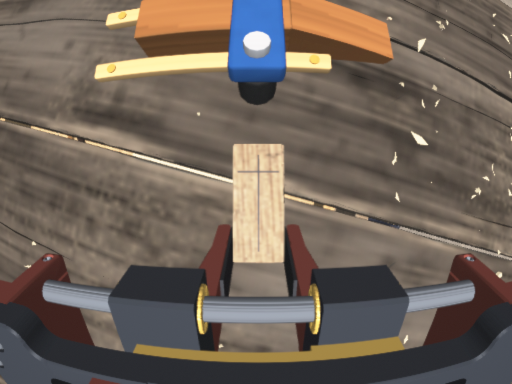

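The board axis runs from (258,145) to (258,262). The arm front is centred at (257,60), pad at (257,90), so it is in line and square. I'll slide it in until it butts.

```bash
python3 - <<'E'
from h import *
T=np.load("pics/w5.npy"); P=onz("wrist",[[233,145],[284.5,145],[285,262],[233,262]],.018,T); print([np.round(wc(p),1) for p in P])
r=movel(cw(-50,0,8),v=0.06,until_force=12); print(r,wc(get_tcp_pos()),get_ft_force())
if not r:
    f0=get_ft_force(); r=movel(cw(-34,0,8),v=0.025,until_force=7); print(r,wc(get_tcp_pos()),CR.T@(get_ft_force()-f0)[:2],88*get_grip_width())
snap("wrist","w6"); snap("top","t6"); snap("scene","s6"); print(get_time())
E
python3 - <<'E'
import cv2
im=cv2.imread("pics/s6.png"); cv2.imwrite("pics/s6c.png",cv2.resize(im[140:260,220:360],None,fx=5,fy=5,interpolation=cv2.INTER_CUBIC))
E
```

```text
[array([-40.4,  15.1,  18. ]), array([-40.4, -15. ,  18. ]), array([-108.5,  -15.2,   18. ]), array([-108.5,   14.9,   18. ])]
True [-9.62129980e+01  3.99894544e-02  8.31574651e+00] [-0.08422364  0.52463089  4.37533324]
15.025
```

View pics/w6.png

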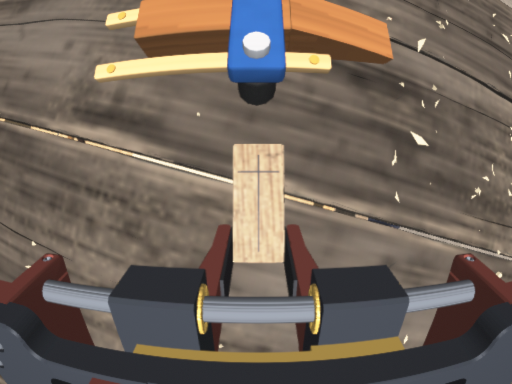

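View pics/s6c.png

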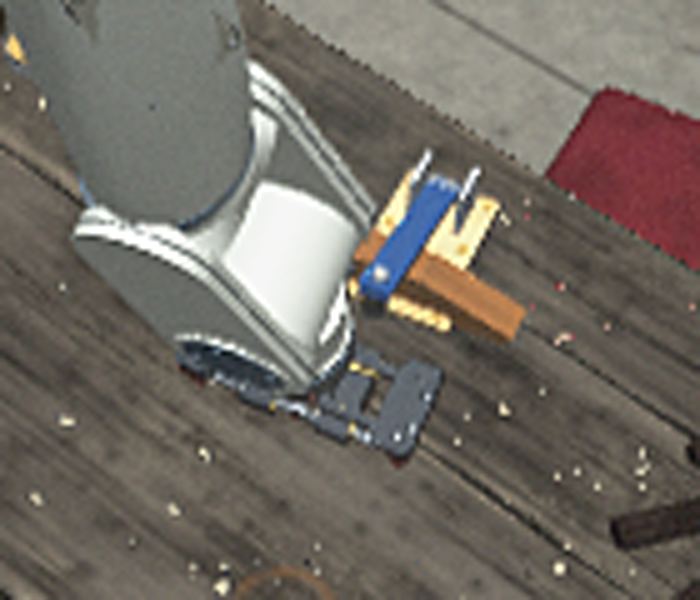

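The stop came from a start-up transient: nothing moved, and the view is unchanged. I'll retry with a higher limit, starting slower.

Run:
```python
from h import *
wait(0.2); print(get_ft_force())
r=movel(cw(-49,0,8.6),v=0.05,until_force=25); print(r,wc(get_tcp_pos()),get_ft_force())
if not r:
    wait(0.3); f0=get_ft_force(); r=movel(cw(-36,0,8.6),v=0.02,until_force=10); print(r,wc(get_tcp_pos()),CR.T@(get_ft_force()-f0)[:2],88*get_grip_width())
snap("wrist","w7"); print(get_time())
```

```text
[-2.53146238 -2.31057539  3.845427  ]
False [-49.47328544   0.20819409   8.34874113] [-0.28180735  0.06448953  0.63958276]
True [-41.98377051   0.29248332   8.19137494] [-0.8227886   0.61025773] 30.138515785869515
17.125
```

View pics/w7.png

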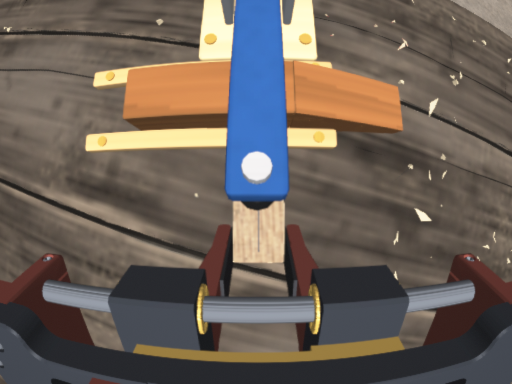

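It stopped at TCP x = -42.0, which puts the board origin at about -20 as expected. I'll confirm the contact with another gentle press.

Run:
```python
from h import *
for k in range(2):
    wait(0.2); f0=get_ft_force(); r=movel(cw(-39.5,0.1,8.3),v=0.008,until_force=8); a=get_ft_force(); wait(0.2); print(r,wc(get_tcp_pos()),CR.T@(a)[:2],CR.T@get_ft_force()[:2],get_ft_force()[2])
print(get_time())
```

```text
True [-41.97018667   0.28664158   8.17469286] [-1.59105599  0.26492063] [-1.42250212  0.69884352] 4.863327450161537
True [-41.99269188   0.32709005   8.17070374] [-1.43196595 -0.07494943] [-1.33767666  0.33435035] 3.6349028141317463
18.3833
```

Run:
```python
from h import *
movel(cw(-41.2,0.0,8.3),v=0.008); wait(0.1); print(wc(get_tcp_pos()),CR.T@get_ft_force()[:2],get_ft_force()[2])
command_gripper(0.55); wait(0.1); print(wc(get_tcp_pos()),CR.T@get_ft_force()[:2],get_ft_force()[2],get_time())
snap("wrist","w8"); snap("top","t8")
```

```text
[-41.91789009   0.28564297   8.19733041] [-5.25700415  0.05739397] 7.750667028867903
[-4.11777316e+01  3.67598762e-02  8.24166059e+00] [0.0364886  0.12959183] 0.22877937267377044 19.3417
```

View pics/w8.png

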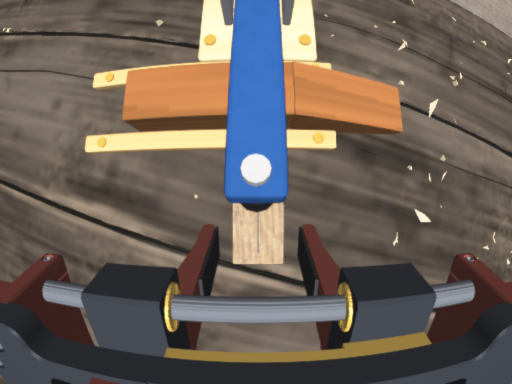

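A 0.8 mm further command gave a steady 5.3 N against the stop, so it is butted. Gripper is open. I'll back off along the tool axis and look once more.

```bash
python3 - <<'E'
from h import *
T=np.load("pics/w8.npy"); print([np.round(wc(p),1) for p in onz("wrist",[[232.5,263.5],[283.5,263.5],[233,206],[284,206]],.018,T)])
M=q2m(get_ee_rot()); p=get_tcp_pos(); movel(p-M[:,2]*0.05+np.r_[CR@[-0.03,0],0],v=0.1)
p=get_tcp_pos(); movel(p+np.r_[CR@[-0.05,0],0.10],v=0.2)
snap("wrist","w9"); print(get_time())
E
python3 - <<'E'
import cv2
im=cv2.imread("pics/w9.png"); cv2.imwrite("pics/w9c.png",cv2.resize(im[60:210,160:360],None,fx=4,fy=4,interpolation=cv2.INTER_CUBIC))
E
```

```text
[array([-54.1,  15.1,  18. ]), array([-54.1, -14.4,  18. ]), array([-20.7,  14.7,  18. ]), array([-20.7, -14.6,  18. ])]
21.0167
```

View pics/w9.png

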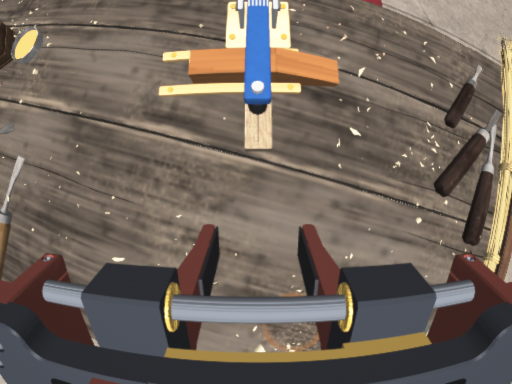

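View pics/w9c.png

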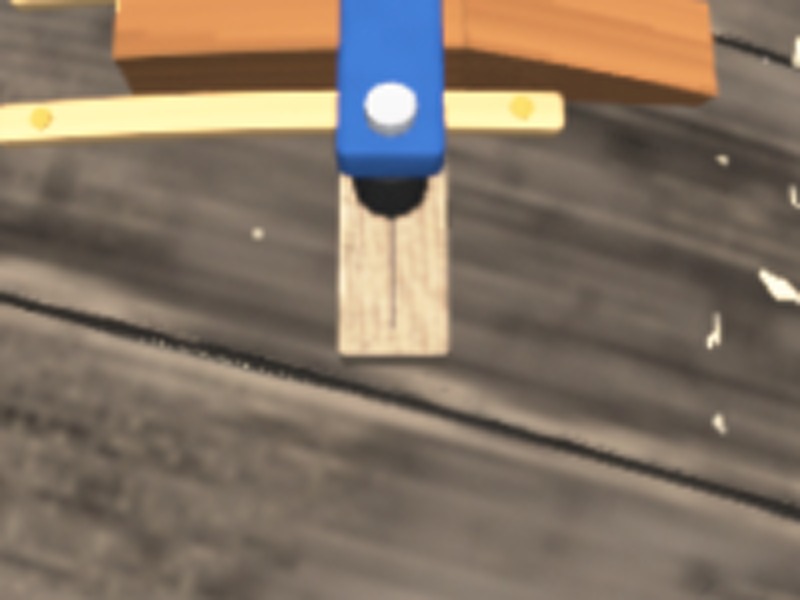

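The board is centred under the pad: its edges are at 339 and 448 in the crop, the pad is centred at 391, and its rear end is square at row 355. Next I'll draw the wedge out.

Run:
```python
from h import *
q=down(TH)
command_gripper(0.62)
move_pose(cw(44.6,66,170),q); print(get_time(),wc(get_tcp_pos()))
r=movel(cw(44.6,65,16.2),v=0.1,until_force=8); print(r,wc(get_tcp_pos()),get_ft_force())
snap("wrist","w10")
```

```text
22.1917 [ 43.39883743  66.27799814 169.0888503 ]
False [45.05856164 64.87228681 16.87538041] [-0.10338342  1.09526591 -0.86936343]
```

View pics/w10.png

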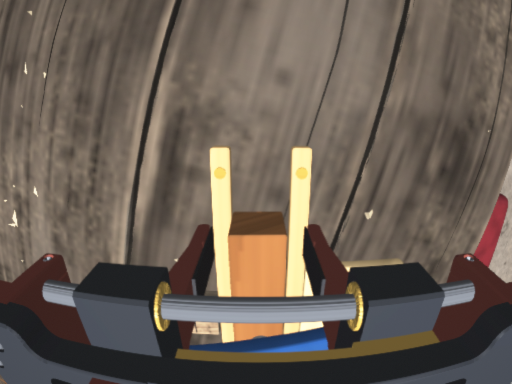

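The tail corners at (231,213) and (285,213) sit between the fingers. I'll grip and pull steadily.

```bash
python3 - <<'E'
from h import *
command_gripper(0.0); print("grip",88*get_grip_width(),wc(get_tcp_pos()))
x,y0,_=wc(get_tcp_pos())
r=movel(cw(45,y0+140,16.5),v=0.05,until_force=35); print(r,wc(get_tcp_pos()),CR.T@get_ft_force()[:2],88*get_grip_width(),get_time())
snap("wrist","w11"); snap("scene","s11")
E
python3 - <<'E'
import cv2
im=cv2.imread("pics/s11.png"); cv2.imwrite("pics/s11c.png",cv2.resize(im[140:260,220:360],None,fx=5,fy=5,interpolation=cv2.INTER_CUBIC))
E
```

```text
grip 31.948207618084542 [44.66856964 64.99211809 16.3338052 ]
False [ 45.00350375 204.91290338  16.49833104] [-0.44710689  0.28948261] 31.92570652797196 27.3667
```

View pics/s11c.png

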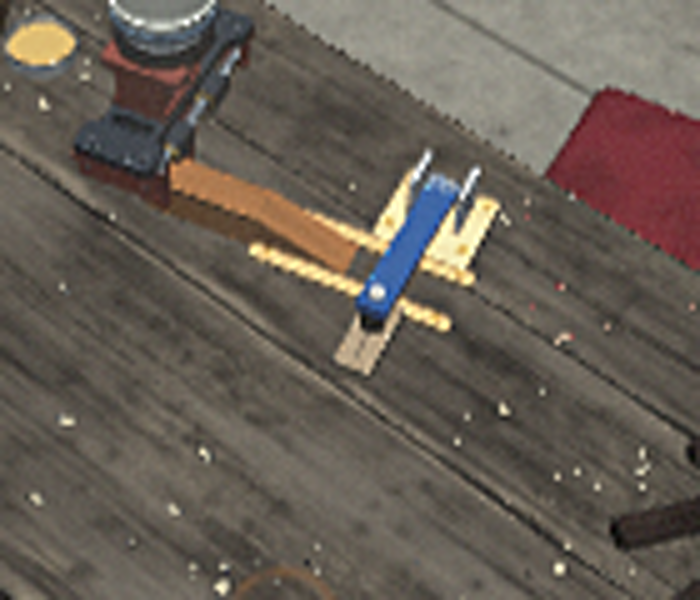

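The wedge tip is at crop (350,265), clear of the arm. The arm has come down with its pad on the board at (372,320). I'll release, back off and check.

```bash
python3 - <<'E'
from h import *
command_gripper(0.6)
p=get_tcp_pos(); movel([p[0],p[1],0.2],v=0.2)
move_pose([0.51,-0.06,0.22],down(TH-np.pi/2)); wait(0.2)
snap("wrist","w12"); snap("top","t12"); print(get_time())
E
python3 - <<'E'
import cv2
im=cv2.imread("pics/w12.png"); cv2.imwrite("pics/w12c.png",cv2.resize(im[10:190,130:330],None,fx=3.3,fy=3.3,interpolation=cv2.INTER_CUBIC))
E
```

```text
30.525
```

View pics/w12.png

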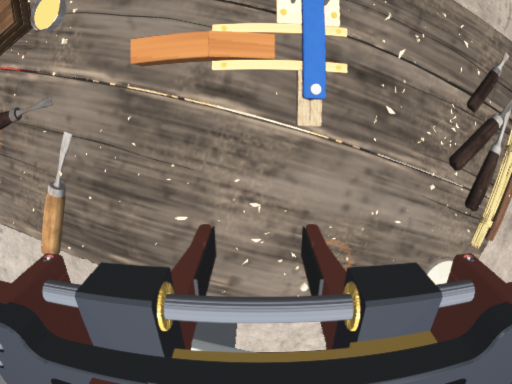

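View pics/w12c.png

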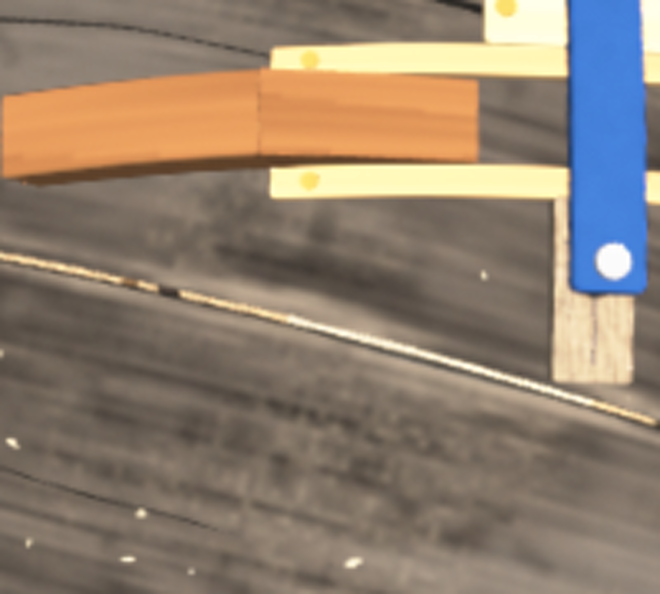

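View pics/t12.png

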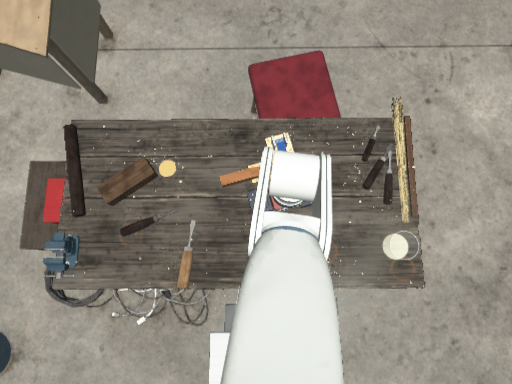

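Run:
```python
from h import *
T=np.load("pics/w12.npy")
def c(uv): return (np.array(uv)+.5)/3.3-.5+[130,10]
f=lambda uv,z:np.round(wc(onz("wrist",c(uv),z,T)[0]),1)
print("board rear",f((553.5,383),.018),f((633,383),.018)); print("left side front",f((555,199),.018))
for z in (.044,.0535,.078): print("arm front",z,f((573,292),z),f((645,292),z))
print("wedge tip",f((478,81),.01),f((477,162),.01),"tail",f((3,96),.037),f((4,178),.037)); print("rail corners",f((271,196),.01))
```

```text
board rear [-55.3  14.9  18. ] [-54.4 -15.2  18. ]
left side front [13.6 15.3 18. ]
arm front 0.044 [-21.5  12.2  44. ] [-20.5 -13.   44. ]
arm front 0.0535 [-21.7  13.7  53.5] [-20.7 -10.9  53.5]
arm front 0.078 [-22.1  17.4  78. ] [-21.2  -5.3  78. ]
wedge tip [59.8 43.1 10. ] [28.  43.5 10. ] tail [ 59.1 217.2  37. ] [ 27.3 216.4  37. ]
rail corners [ 15.8 120.2  10. ]
```

Run:
```python
from h import *
print(get_time(),get_ft_force()); job_done()
```

```text
30.525 [ 0.87133423 -0.11309709 -0.02324403]
the job is handed in; nothing more can be done
```

The offcut is clamped under the blue arm and I handed the job in at 30.5 s. I drove the wedge in until it alone propped the arm, slid the offcut in until it butted, then drew the wedge out so the arm came down.

**Offcut:** Butting was confirmed by force: a command 0.8 mm further gave a steady 5.3 N against the stop. In the last wrist view it spans about x = -55 to +14 mm in the clamp frame, which matches the butted position to within the view's 1–2 mm. It is centred to about 0.2 mm, and its rear end is within about 2° of square, which is about what the view can resolve.

**Wedge and arm:** The wedge's origin is at about y = 132 mm, past the 115 mm needed to be clear. The scene view shows the arm down with its pad on the offcut. The arm's exact angle could not be measured well from the last view: its edges fit a top height somewhere between 44 and 53 mm, against about 52 expected.

**Rest of the bench:** The other things look unmoved in the top view, though the robot arm hides part of it. The gripper was touching nothing at hand-in.

One check misfired. The first slide of the offcut stopped at once on a start-up force transient, before anything moved, so I repeated it with a higher force limit.

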